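# Bring the tumbler's filling neck upright

## Robot

A 6-joint arm with a two-finger parallel gripper is mounted at the origin on the work surface. World frame = base frame: x ahead of the robot, y to its left, z up, the work surface at z = 0. Lengths are in m, angles in rad, forces in N, time in s.
With the tool pointing down it reaches from about 0.35 to 0.775 m from the base axis. Payload 5.5 kg.
Tool frame: the origin (TCP) lies between the finger pads; the fingertips stand 22 mm ahead of it and the grasp point (between the pads) lies 3 mm ahead of it (env.finger_overhang is the distance from the TCP to the fingertips, in m); y points along the fingers, x is the direction in which the jaws open and shut, and the axes are right-handed (so a half turn about y gives the same grasp; the last joint's range is limited). The gripper opens to 85 mm and grips with 20 to 120 N. Pads are 22 mm wide; open, the fingers measure 114 mm over their backs; the gripper's body (76 mm by 85 mm) begins 54 mm behind the grasp point. The pads swing forward as they close: fully open they stand 13 mm farther back than shut.
Start: joints at [-1.447, 0.313, 0.046, 1.304, 0, 1.431], TCP at [0.15, -0.555, 0.253] pointing down, gripper open.
Joint ranges: [-2.76, 2.76], [-0.86, 1.69], [-1.03, 1.26], [-2.2, 2.34], [-1.47, 1.5], [-3.14, 3.14]. Speed limits (rad/s): [2.57, 2.57, 3.14, 3.14, 3.14, 3.14].

## Interface

Orientations are given as a unit quaternion [w, x, y, z].
In Python, from workcell import monitor, cams, job, env gives the robot as it stands.
- The arm moves only by the tool drive_tool, never from a script. Its argument "plan" is text: rows parted by semicolons, each of 7 numbers parted by spaces: the opening, from -1 (shut) to 1 (fully open), then the shift along the tool's x, y, z in mm, then the turn, a rotation vector about the tool's x, y, z in degrees. In form: gripper x y z rx ry rz; .... A call has 1 to 8 rows; each row shifts and turns the pose as measured when the row begins, along the tool's axes as they then stand; what a row does not reach is not made up. A row lasts 1/8 s, in which the tool goes at most 62.5 mm and 10.7 degrees, less where a joint would pass 70% of its speed; a pose out of reach is approached as far as the arm can. A call is refused whole if a number of a shift passes 62.5 or a number of a turn 10.7, either way. A call with a gripper value outside its range is refused whole. The fingers move at their own pace and stop on an object; "grip_force" is the grip in N (left out, the last holds). Time passes only in rows, so rows that do not move let the fingers close. It gives the time, the measured TCP pose, the force and the opening at its end, in the units of the state.
- monitor.get_state(): the state, without advancing time (a new reading comes with each control period).
- cams.read_camera(name): name is "scene" or "top" or "wrist"; returns (picture, depth): 480x640x3 uint8, red, green, blue; 480x640 float32, m along the optical axis (not along the pixel's ray), 0 where there is no reading.
- cams.calibration(name): a dict with "fx", "fy", "cx", "cy" (pixels), "R" (3x3) and "t" (3): a world point X has camera coordinates R X + t. Camera axes: x right, y down, z forward; pixel columns grow to the right and rows downward; lengths in m; the calibration is good to about 2 mm. A picture is of the moment at which its call begins: read the wrist's pose just before it. calibration takes no time and is no camera call; for the wrist camera it gives the pose at the moment of the call.
- job.hand_in(): hands the job in, once; it reports no verdict.
The state is a dict: "clock": time; "joint_pos": joint angles; "qvel": joint speeds; "tau": joint torques, N m; "tcp_pos": TCP position; "orientation": TCP orientation; "wrist_force": force on the tool from outside, world axes, zero at the start; "ft_torque": the same for the moment, N m; "finger_gap": finger opening in m.
Only numpy, scipy, OpenCV 4.12 (cv2) and the standard library are available. Lean on these libraries where they do the work, as an engineer would, in place of code of your own. Each camera call takes 0.05 s, during which the arm holds its last target.

## Task

Turn the small bench tumbler until the filling neck on its drum points straight up, by pushing the spokes of its star wheel round, one after the other, with the fingertips. Touch neither the drum nor its neck, and leave the things beside the tumbler where they are; finish with the wheel at rest and the hand clear.

Things in the scene. Friction and masses are not known exactly. Their poses are not given: they have to be found in the camera images.
- tumbler: Bench tumbler, fixed: grey base plate 250 x 170 x 12 mm, white bearing block (top 196 mm above the table) at its -x end. Origin on the table under the drum; x runs along the horizontal drum axis, from bearing block to star wheel; z up. Steel drum, 120 mm diameter, spans x = -50 to +40 mm, axis 160 mm above the table.
- hub (a point): Centre of the black star wheel, on the drum axis, 85 mm along x from the tumbler's origin, 160 mm above the table; fixed, axes as the tumbler's. No rim: a 52 mm hub and 6 straight spokes 12 mm thick, 60 degrees apart, in the plane x = 0 of this point, each reaching 120 mm from the axis, with an 18 mm ball end. The neck's direction is midway between two spokes (30 degrees from each).
- wheel (a joint): Turn of drum, wheel and neck together, rad, right-handed about the tumbler's x: 0 or 6.28 (full turn) = neck straight up; at q the neck points to (y, z) = (-sin q, cos q) in the tumbler's frame. Turns both ways (stops only at -7 and 7). Stiff hinge, about 0.2 N m of friction: 2 to 4 N at a spoke; stays where it is left.
- drum: Steel drum with two dark bands, 120 mm diameter, 90 mm long, on the same shaft as the star wheel and turning with it; carries the filling neck. Origin on the axis, 160 mm above the table, over the tumbler's origin; x along the axis, z towards the neck. Its end is 45 mm from the spokes' plane. Not to be touched.
- neck: Filling neck on the drum, turning with it: steel tube 26 mm diameter with white cap 36 mm diameter; cap top 50 mm from the drum wall, 110 mm from the axis. Origin on its centre line at the drum wall, 90 mm behind (-x) the spokes' plane; z points outward along the neck. The gap from cap to spokes is 66 mm along x. Not to be touched.
- bowl: Black bowl, 110 mm diameter, 40 mm high, loose beside the tumbler on its -y side; origin at the centre of its underside. To be left alone.
- jar: Small amber jar with black lid, 48 mm diameter, 70 mm high, loose beside the tumbler on its +y side; origin at the centre of its underside. To be left alone.
- knife: Blue-handled craft knife lying on the table on the +y side, 155 mm long, 12 mm thick, along its x; origin at its underside, near the middle of the handle. To be left alone.

How it is judged:
By the outcome, as a careful person would: the job done as asked, in the order asked, and still so for the second after the job is handed in, with the robot touching nothing.
It also fails if it takes over 61 s, if anything falls off the work surface, if the arm or the gripper's body presses on something with over 40 N, if the wrist force passes 120 N, or if a joint passes its speed limit or range.

## Working session

There is one attempt and no reset: what is moved stays moved. The work goes in short steps, Python scripts to look and compute and a tool call to move; the robot and the scene stay as the last step left them, time stands still between calls to the robot, and variables do not carry over. Pictures are saved under pics/ and viewed, and the job is handed in when it is done.

Besides the shell and the picture viewer there is one more tool, called by a JSON object that holds its "method" and its "body". drive_tool: Moves the arm, as the interface text tells. Its arguments: {"type":"object","properties":{"plan":{"type":"string"},"grip_force":{"type":"number"}},"required":["plan"]}

```bash
ls; mkdir -p pics; python3 - <<'E'
from workcell import monitor, cams, job, env
import cv2,numpy as np
print(monitor.get_state())
for n in("scene","top","wrist"):
    im,d=cams.read_camera(n); cv2.imwrite(f"pics/{n}0.png",im[:,:,::-1]); np.save(f"pics/{n}0.npy",d)
    print(n,cams.calibration(n))
print(env.finger_overhang)
E
```

```text
pics
{'clock': 0.0, 'joint_pos': array([-1.44664695e+00,  3.13992624e-01,  4.49312921e-02,  1.30359718e+00,
       -2.22560836e-05,  1.43121098e+00]), 'qvel': array([ 0.00156642,  0.0011674 ,  0.00192552,  0.0004616 , -0.00012701,
        0.00202867]), 'tau': array([ 3.88572507e-04, -4.80627680e+01,  2.98534799e+01,  1.92879571e-02,
       -1.02669644e-04,  7.12451325e-06]), 'tcp_pos': array([ 0.14982667, -0.55462574,  0.25239377]), 'orientation': array([ 0.56186517, -0.56093796,  0.43038364, -0.42944855]), 'wrist_force': array([ 0.07441345, -0.14030983,  0.46224378]), 'ft_torque': array([-0.0086196 ,  0.00526791,  0.02809875]), 'finger_gap': 0.08561247216609075}
scene {'fx': 457.763272852895, 'fy': 457.763272852895, 'cx': 323.43149280725004, 'cy': 232.61542454898802, 'R': array([[ 0.22369472,  0.9746517 , -0.00383978],
       [ 0.78108486, -0.18162236, -0.59742762],
       [-0.58298123,  0.13064221, -0.80191365]]), 't': array([-0.19349401, -0.30552298,  1.24773184])}
top {'fx': 595.8390667042853, 'fy': 595.8390667042853, 'cx': 316.41949728878024, 'cy': 246.89489216394398, 'R': array([[ 0.02538821, -0.99964605, -0.00795051],
       [-0.9924904 , -0.02425292, -0.11989415],
       [ 0.11965889,  0.0109347 , -0.99275484]]), 't': array([0.08603818, 0.54162052, 1.10057824])}
wrist {'fx': 427.0930016895237, 'fy': 427.0930016895237, 'cx': 315.53648945191753, 'cy': 241.31194224654078, 'R': array([[ 0.25977276, -0.96566923, -0.00102755],
       [-0.92015976, -0.24785288,  0.30310883],
       [-0.29295755, -0.07779391, -0.95295539]]), 't': array([-0.57443721, -0.03920925,  0.37929467])}
0.022
```

View pics/scene0.png

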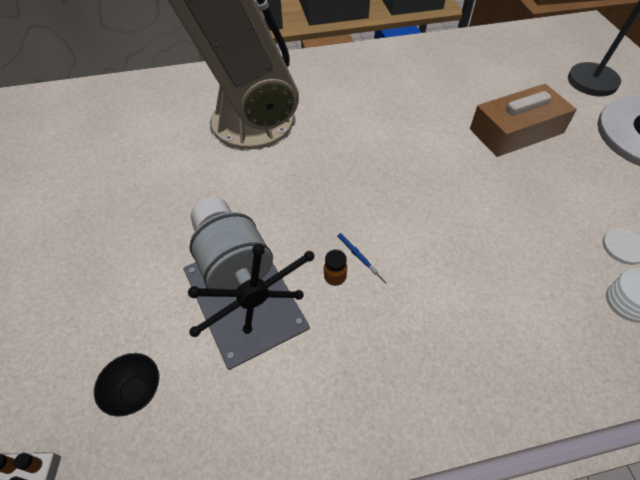

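View pics/top0.png

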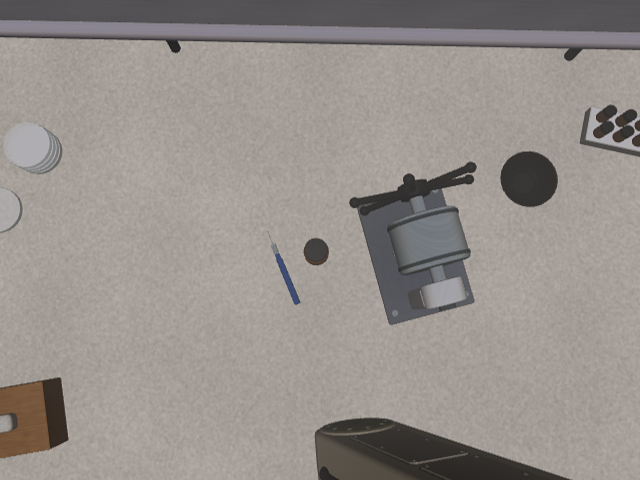

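The scene view shows the tumbler at about (245,280) with the star wheel facing the camera, hub about (252,292). Ball ends are at about (310,257), (299,295), (248,329), (195,332), (194,292) and (258,251). The neck is not visible, so it probably points downward. The jar is at (336,265), the knife at (360,257) and the bowl at (127,384).

```bash
cat > h.py <<'E'
import cv2,numpy as np
from workcell import monitor, cams, job, env
def pts(n,im,d,mask,c):
    v,u=np.nonzero(mask&(d>0)); z=d[v,u]
    P=np.c_[(u-c['cx'])/c['fx']*z,(v-c['cy'])/c['fy']*z,z]
    return (P-c['t'])@c['R'],u,v
def ray(c,uv):
    o=-c['R'].T@c['t']; r=c['R'].T@np.array([(uv[0]-c['cx'])/c['fx'],(uv[1]-c['cy'])/c['fy'],1]); return o,r
def onz(c,uv,z):
    o,r=ray(c,uv); return o+r*(z-o[2])/r[2]
def proj(c,X):
    p=c['R']@X+c['t']; return p[0]/p[2]*c['fx']+c['cx'],p[1]/p[2]*c['fy']+c['cy']
E
python3 - <<'E'
from h import *
c=cams.calibration('scene');im=cv2.imread('pics/scene0.png');d=np.load('pics/scene0.npy')
m=(im.max(2)<45); roi=np.zeros_like(m);roi[240:340,180:320]=1
P,u,v=pts('scene',im,d,m&roi,c); P=P[(P[:,2]>0.03)]
print(len(P),P.min(0),P.max(0))
ct=cams.calibration('top');it=cv2.imread('pics/top0.png')
cb=[(310,257),(299,295),(248,329),(195,332),(194,292),(258,251)]
for b in cb:
    mm=np.zeros_like(m);cv2.circle(q:=mm.astype(np.uint8),b,4,1,-1)
    p,_,_=pts('s',im,d,(q>0)&m,c); print(b,len(p),np.median(p,0).round(4))
# horizontal line fit of wheel plane
xy=P[:,:2]; 
for k in range(5):
    mu=np.median(xy,0) if k==0 else xy.mean(0); w=np.linalg.svd(xy-mu)[2]; r=(xy-mu)@w[1]; xy=xy[abs(r)<max(.01,2*r.std())]
print(mu,w,r.std(),len(xy))
for n,(uu,vv) in dict(bowl=(127,384),).items(): print(n,onz(c,(uu,vv),.02))
print('jar',onz(ct,(316,245),.07),'bowl',onz(ct,(529,179),.04),'knife',onz(ct,(297,303),.012),onz(ct,(268,232),.01))
print('plate corners',[onz(ct,p,.012).round(3) for p in [(391,324),(473,302),(359,209),(443,190)]])
for n,cc,I in(('scene',c,im),('top',ct,it)):
    a=I[230:350,170:350] if n=='scene' else I[140:340,330:490]
    cv2.imwrite(f'pics/{n}_z.png',cv2.resize(a,None,fx=3.6 if n=='scene' else 3,fy=3.6 if n=='scene' else 3,interpolation=2))
E
```

```text
2579 [ 0.52123468 -0.17257804  0.04791052] [0.66357894 0.04429072 0.27732786]
(310, 257) 41 [0.601  0.0382 0.1973]
(299, 295) 44 [0.6075 0.0139 0.0902]
(248, 329) 46 [ 0.6364 -0.0861  0.0584]
(195, 332) 48 [ 0.6591 -0.1636  0.1328]
(194, 292) 49 [ 0.6514 -0.1404  0.2413]
(258, 251) 48 [ 0.6241 -0.0403  0.2726]
[ 0.63047568 -0.06693243] [[-0.275422    0.96132342]
 [-0.96132342 -0.275422  ]] 0.004328253191974982 2489
bowl [ 0.67320532 -0.30769402  0.02      ]
jar [0.53833377 0.09995641 0.07      ] bowl [ 0.67904843 -0.3034443   0.04      ] knife [0.43265297 0.1341913  0.012     ] [0.56898932 0.19480833 0.01      ]
plate corners [array([ 0.397, -0.046,  0.012]), array([ 0.443, -0.202,  0.012]), array([0.618, 0.019, 0.012]), array([ 0.66 , -0.145,  0.012])]
```

View pics/scene_z.png

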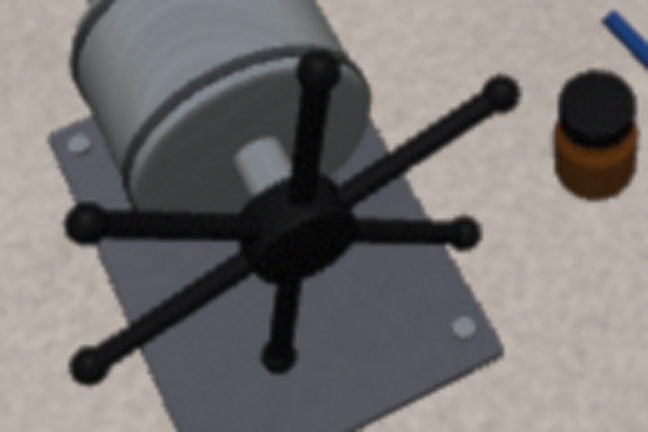

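View pics/top_z.png

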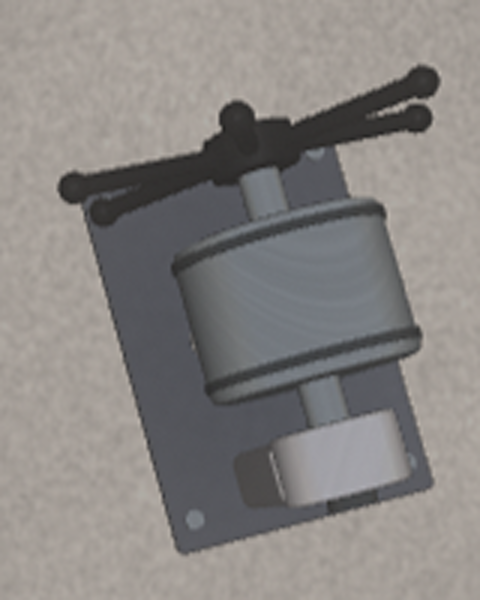

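View pics/wrist0.png

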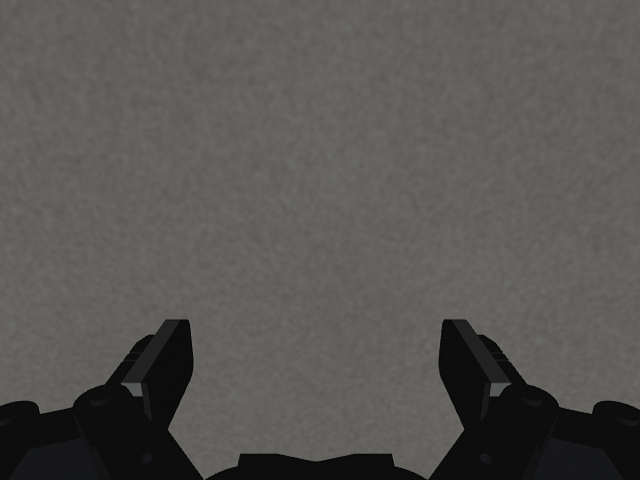

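```bash
cat >> h.py <<'E'
YAW=np.deg2rad(16.0); EX=np.array([np.cos(YAW),np.sin(YAW),0]);EY=np.array([-np.sin(YAW),np.cos(YAW),0]);EZ=np.array([0,0,1.])
HUB=np.array([.6255,-.0615,.16])
def toT(P): return (P-HUB)@np.c_[EX,EY,EZ]
def W(p): return HUB+p[0]*EX+p[1]*EY+p[2]*EZ
E
python3 - <<'E'
from h import *
c=cams.calibration('scene');ct=cams.calibration('top')
im=cv2.imread('pics/scene0.png');d=np.load('pics/scene0.npy')
for b in [(310,257),(299,295),(248,329),(195,332),(194,292),(258,251)]:
    q=np.zeros(d.shape,np.uint8);cv2.circle(q,b,4,1,-1)
    p,_,_=pts('s',im,d,(q>0)&(im.max(2)<45),c); p=np.median(p,0); o=-c['R'].T@c['t']; p=p+7.5e-3*(p-o)/np.linalg.norm(p-o)
    t=toT(p); print(t.round(4), np.hypot(t[1],t[2]).round(4), np.rad2deg(np.arctan2(-t[1],t[2])).round(1))
for q in(138,-162):
  for s in(-18,0,18):
    a=np.deg2rad(q); y,z=-np.sin(a),np.cos(a)
    X=W([-.09,.11*y+s*1e-3*-z,.11*z+s*1e-3*y]); print(q,s,'top',proj(ct,X),'scene',proj(c,X))
R=cams.calibration('wrist'); s=monitor.get_state()
from scipy.spatial.transform import Rotation as Ro
q=s['orientation'];T=Ro.from_quat(q[[1,2,3,0]]).as_matrix();print(T)
o=-R['R'].T@R['t']; print('cam in tool',T.T@(o-s['tcp_pos']), 'cam axes in tool',(R['R']@T).round(3))
ang=lambda v:np.rad2deg(np.arctan2(v[1],v[0]));print(ang(T[:,0]),ang(T[:,1]))
a=cv2.imread('pics/top0.png')[220:290,370:480];cv2.imwrite('pics/t2.png',cv2.resize(a,None,fx=7,fy=7,interpolation=2))
E
```

```text
[0.0002 0.1044 0.0311] 0.1089 -73.4
[ 0.0001  0.0788 -0.0763] 0.1097 -134.1
[ 0.0004 -0.0263 -0.1083] 0.1114 166.4
[ 0.0005 -0.1077 -0.0338] 0.1129 107.4
[-0.0009 -0.0831  0.075 ] 0.1119 47.9
[0.0003 0.0218 0.1064] 0.1087 -11.6
138 -18 top (np.float64(465.57947740138076), np.float64(233.71056080376587)) scene (np.float64(193.84735443505315), np.float64(294.27316710378454))
138 0 top (np.float64(456.94398955107636), np.float64(236.47566981262884)) scene (np.float64(202.34953184448733), np.float64(294.3624841919636))
138 18 top (np.float64(448.4915602543829), np.float64(239.18216292572376)) scene (np.float64(210.58248465092993), np.float64(294.44897302139816))
-162 -18 top (np.float64(406.9331637209128), np.float64(250.65083167513748)) scene (np.float64(249.9157061566434), np.float64(281.5352218640517))
-162 0 top (np.float64(398.4842180281252), np.float64(252.6153727071566)) scene (np.float64(257.6688462524502), np.float64(276.3546810333517))
-162 18 top (np.float64(389.9447391449312), np.float64(254.60096443281023)) scene (np.float64(265.41429919004554), np.float64(271.17927665530107))
[[ 2.60754182e-01 -1.92523278e-04  9.65405210e-01]
 [-9.65404249e-01  1.37272660e-03  2.60754196e-01]
 [-1.37543866e-03 -9.99999039e-01  1.72081410e-04]]
cam in tool [ 8.70159407e-05 -1.20113418e-01  7.70055790e-02] cam axes in tool [[ 1.    -0.    -0.001]
 [-0.001 -0.303 -0.953]
 [ 0.     0.953 -0.303]]
-74.88516803861866 97.98359189009085
```

View pics/t2.png

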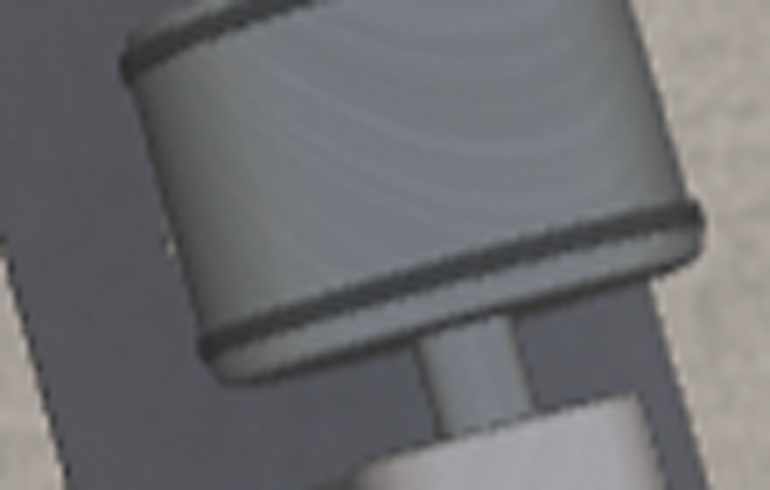

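The wheel fits: ball radius is 109–113 mm, and the spokes stand at about −13° mod 60. The white speck at top-view (394,254) lies where the cap would be for q ≈ −163°, and a cap at 138° would show at (457,236) but doesn't. So the wheel has to turn about +163°. The tool's x already runs along the tumbler's −y.

{"method": "drive_tool", "body": {"plan": "-1 0 -50 0 0 -0.9 0; -1 0 -50 0 0 0 0; -1 -40 -5 60 0 0 0; -1 -40 0 60 0 0 0; -1 -40 0 60 0 0 0; -1 -40 0 60 0 0 0; -1 -40 0 60 0 0 0; -1 -40 0 60 0 0 0", "grip_force": 40}}

```text
clock: 1.15
tcp_pos: [0.395, -0.267, 0.3575]
orientation: [0.565, -0.561, 0.429, -0.427]
wrist_force: [0.5, -0.4, -0.0]
finger_gap: 0.0
```

```bash
cat >> h.py <<'E'
from scipy.spatial.transform import Rotation as Ro
def st():
    s=monitor.get_state();q=s['orientation'];T=Ro.from_quat(q[[1,2,3,0]]).as_matrix()
    print('t',s['clock'].round(2),'tcpT',(toT(s['tcp_pos'])*1e3).round(1),'tip h',((s['tcp_pos'][2]-.16-.022)*1e3).round(1),'F_T',(np.c_[EX,EY,EZ].T@s['wrist_force']).round(2),'gap',s['finger_gap'].round(4))
    print('tool in T\n',(np.c_[EX,EY,EZ].T@T).round(3)); return s
E
python3 -c "
from h import *
st()"
```

```text
Traceback (most recent call last):
  File "h.py", line 20, in st
    print('t',s['clock'].round(2),'tcpT',(toT(s['tcp_pos'])*1e3).round(1),'tip h',((s['tcp_pos'][2]-.16-.022)*1e3).round(1),'F_T',(np.c_[EX,EY,EZ].T@s['wrist_force']).round(2),'gap',s['finger_gap'].round(4))
              ^^^^^^^^^^^^^^^^
AttributeError: 'float' object has no attribute 'round'
```

{"method": "drive_tool", "body": {"plan": "-1 -40 0 50 0 0 0; -1 -40 0 50 0 0 0; -1 -40 0 50 0 0 0; -1 -40 0 50 0 0 0; -1 -25 0 50 0 0 0; -1 0 0 0 0 0 0"}}

```text
clock: 1.9
tcp_pos: [0.5845, -0.021, 0.3568]
orientation: [0.566, -0.562, 0.428, -0.425]
wrist_force: [-0.9, -0.1, -0.9]
finger_gap: -0.0003
```

```bash
sed -i "s/s\['clock'\].round(2)/round(s['clock'],2)/;s/s\['finger_gap'\].round(4)/s['finger_gap']/" h.py
python3 -c "
from h import *
st()
for n in('scene','wrist'):
    im,d=cams.read_camera(n); cv2.imwrite(f'pics/{n}1.png',im[:,:,::-1])"
```

```text
t 1.9 tcpT [-28.2  50.2 196.8] tip h 174.8 F_T [-0.87  0.09 -0.91] gap -0.00029697223247715
tool in T
 [[-0.003  0.001  1.   ]
 [-1.     0.007 -0.003]
 [-0.007 -1.     0.001]]
```

View pics/scene1.png

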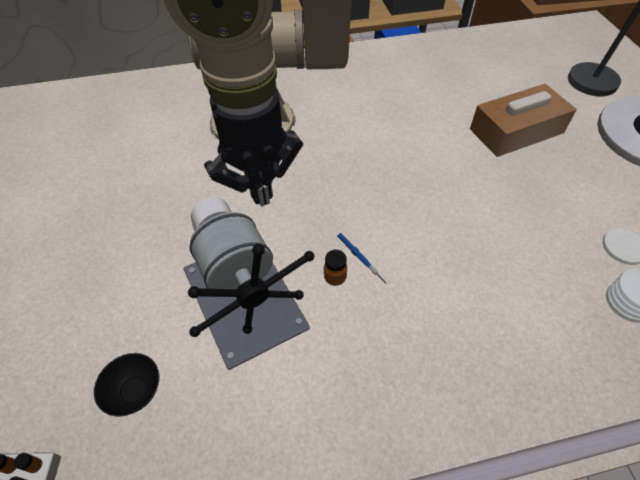

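View pics/wrist1.png

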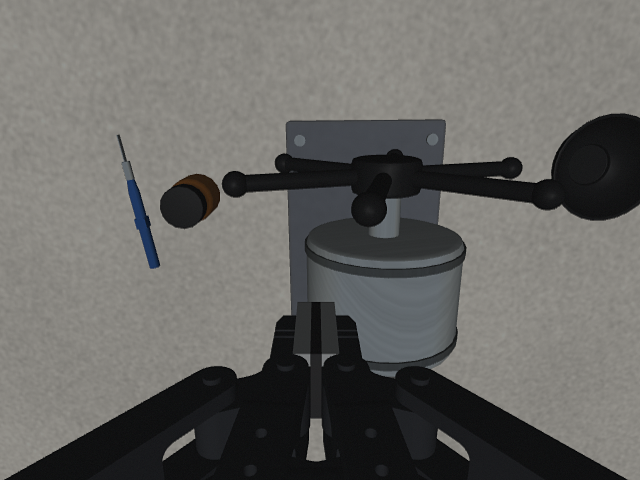

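The hand is above the drum, about 28 mm short of the wheel plane. The fingertip is at scene (265,200). Next I move over the gap on the +y side of the upper spoke and lower.

{"method": "drive_tool", "body": {"plan": "-1 -12 0 32 0 0 0; -1 0 0 0 0 0 0; -1 0 30 0 0 0 0; -1 0 0 0 0 0 0"}}

```text
clock: 2.5
tcp_pos: [0.6069, -0.0082, 0.3293]
orientation: [0.563, -0.561, 0.431, -0.428]
wrist_force: [-0.4, -0.7, 0.2]
finger_gap: 0.0002
```

```bash
python3 -c "
from h import *
st()
for n in('scene','wrist'):
    im,d=cams.read_camera(n); cv2.imwrite(f'pics/{n}2.png',im[:,:,::-1])"
```

```text
t 2.5 tcpT [ -3.2  56.4 169.3] tip h 147.3 F_T [-0.56 -0.52  0.16] gap 0.0002339391288824578
tool in T
 [[-0.014 -0.     1.   ]
 [-1.     0.005 -0.014]
 [-0.005 -1.    -0.   ]]
```

View pics/wrist2.png

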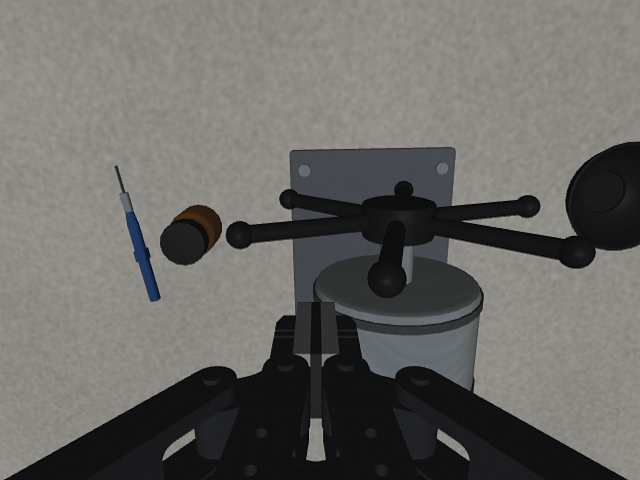

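The wrist view shows the upper ball at (387,278), just right of the fingertips at (316,330), so the lateral gap is clear.

{"method": "drive_tool", "body": {"plan": "-1 -8 0 8 0 -0.8 0; -1 0 25 0 0 0 0; -1 0 25 0 0 0 0; -1 0 20 0 0 0 0; -1 0 3 0 0 0 0"}}

```text
clock: 3.22
tcp_pos: [0.6182, 0.0027, 0.2658]
orientation: [0.569, -0.561, 0.421, -0.429]
wrist_force: [0.3, 0.0, 0.6]
finger_gap: 0.0
```

```bash
python3 -c "
from h import *
st()
for n in('scene','wrist'):
    im,d=cams.read_camera(n); cv2.imwrite(f'pics/{n}3.png',im[:,:,::-1])
im=cv2.imread('pics/scene3.png')[100:350,130:380];cv2.imwrite('pics/scene3z.png',cv2.resize(im,None,fx=2.4,fy=2.4,interpolation=2))"
```

```text
t 3.23 tcpT [ 10.7  63.7 105.8] tip h 83.8 F_T [ 0.25 -0.05  0.64] gap 7.92828755313207e-06
tool in T
 [[ 0.002  0.017  1.   ]
 [-1.    -0.002  0.002]
 [ 0.002 -1.     0.017]]
```

View pics/scene3z.png

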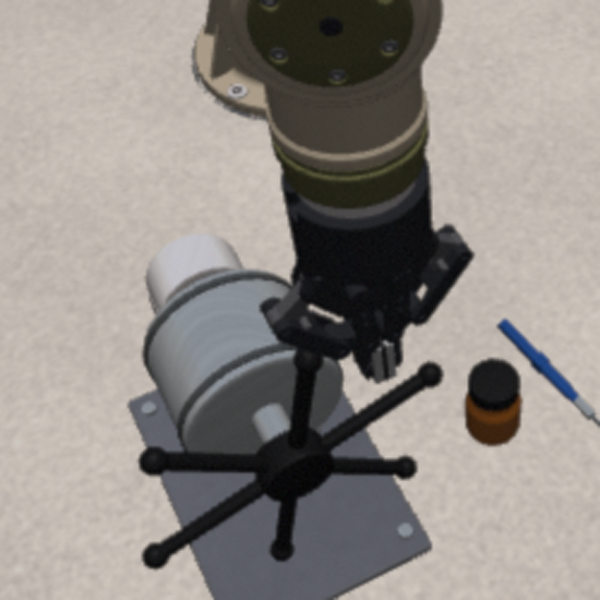

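View pics/wrist3.png

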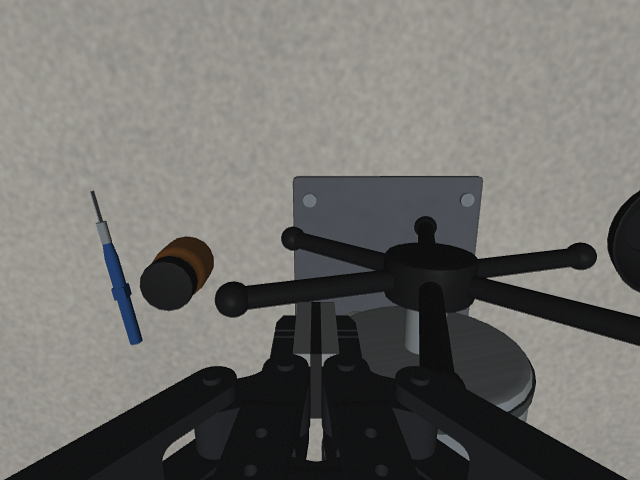

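```bash
python3 - <<'E'
from h import *
s=st();c=cams.calibration('wrist');im,d=cams.read_camera('wrist')
q=s['orientation'];T=Ro.from_quat(q[[1,2,3,0]]).as_matrix()
P,u,v=pts('w',im,d,(d>0)&(d<.25)&(np.mgrid[:480,:640][0]>250),c)
t=(P-s['tcp_pos'])@T*1e3
g=abs(t[:,0])<100
ok=(t[:,2]<45)&g
for lo in range(-90,30,8):
    k=ok&(t[:,1]>=lo)&(t[:,1]<lo+8)
    if k.sum()>20: print(lo,k.sum(),'x',np.percentile(t[k,0],[1,99]).round(0),'z',np.percentile(t[k,2],[1,99]).round(0))
E
```

```text
t 3.33 tcpT [ 11.2  63.4 107.1] tip h 85.1 F_T [-0.59  0.39  0.5 ] gap -1.8135990302883217e-05
tool in T
 [[ 0.002  0.019  1.   ]
 [-1.    -0.003  0.002]
 [ 0.003 -1.     0.019]]
-66 3673 x [-53.  54.] z [11. 17.]
-58 12526 x [-54.  54.] z [ 5. 17.]
-50 9670 x [-48.  48.] z [ 1. 17.]
-42 8875 x [-41.  41.] z [-9. 12.]
-34 8193 x [-36.  36.] z [-9. 13.]
-26 3078 x [-29.  30.] z [-9. 13.]
-18 1479 x [-11.  11.] z [-11.  12.]
-10 1256 x [-13.  46.] z [-8. 11.]
-2 1195 x [-13.  46.] z [-7. 11.]
6 1185 x [-13.  48.] z [-11.  11.]
14 665 x [-11.  50.] z [-14.  11.]
22 316 x [40. 52.] z [-14.  -8.]
```

Depth gives the shut hand's outline: half-width 13 mm up to 40 mm above the tips, then the knuckles flare out. With the tips about 83 mm above the axis, only the fingers can touch a spoke. I'll push strokes of up to +35°.

{"method": "drive_tool", "body": {"plan": "-1 0 0 -7 -1 0 0; -1 15 1 0 0 0 0; -1 15 0 0 0 0 0; -1 15 0 0 0 0 0; -1 15 0 0 0 0 0; -1 15 0 0 0 0 0"}}

```text
clock: 4.12
tcp_pos: [0.6347, -0.0754, 0.2692]
orientation: [0.566, -0.564, 0.423, -0.426]
wrist_force: [-0.7, 2.8, -2.8]
finger_gap: 0.0001
```

```bash
cat >> h.py <<'E'
def look(k):
    im,d=cams.read_camera('scene'); im=im[:,:,::-1]
    cv2.imwrite(f'pics/scene{k}.png',cv2.resize(im[150:350,140:380],None,fx=3,fy=3,interpolation=2)); np.savez(f'pics/s{k}.npz',im=im,d=d)
E
python3 -c "
from h import *
st();look(4)"
```

```text
t 4.12 tcpT [  5.  -15.9 109.2] tip h 87.2 F_T [ 0.13  2.92 -2.75] gap 0.00010723661373737622
tool in T
 [[ 0.003  0.005  1.   ]
 [-1.    -0.002  0.003]
 [ 0.002 -1.     0.005]]
```

View pics/scene4.png

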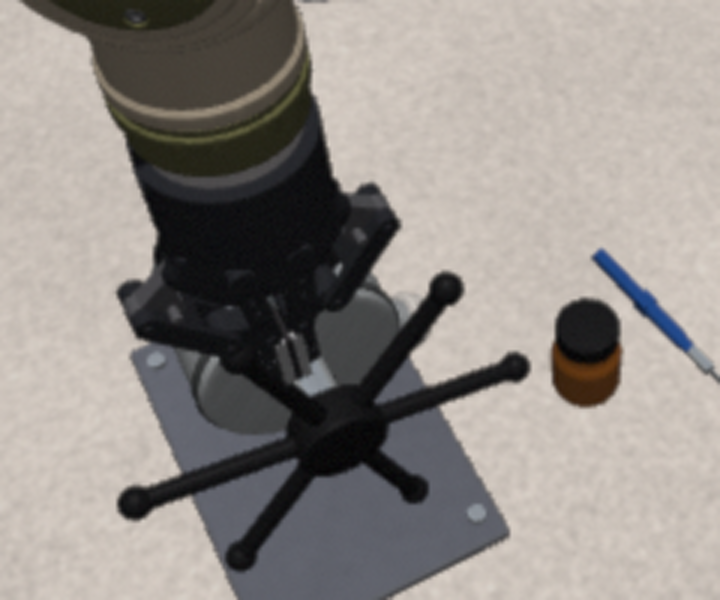

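The wheel turned, and the white cap now appears at (405,305) on the drum's +y side, which confirms the direction. Pushed ball at (238,355), next one at (445,288).

{"method": "drive_tool", "body": {"plan": "-1 10 4 0 0 0 0; -1 12 2 0 0 0 0; -1 0 0 0 0 0 0"}}

```text
clock: 4.55
tcp_pos: [0.6416, -0.1009, 0.2619]
orientation: [0.565, -0.565, 0.424, -0.427]
wrist_force: [0.5, -0.3, -0.2]
finger_gap: 0.0004
```

```bash
cat >> h.py <<'E'
def spokes(k):
    z=np.load(f'pics/s{k}.npz');im,d=z['im'],z['d'];c=cams.calibration('scene')
    m=im.max(2)<45; roi=np.zeros_like(m);roi[220:360,170:340]=1
    P,u,v=pts('s',im,d,m&roi,c); o=-c['R'].T@c['t']; P=P+6e-3*(P-o)/np.linalg.norm(P-o,axis=1)[:,None]
    t=toT(P); r=np.hypot(t[:,1],t[:,2]); g=(abs(t[:,0])<.012)&(r>.05)&(r<.122)
    a=np.rad2deg(np.arctan2(-t[g,1],t[g,2])); r=r[g]
    h,e=np.histogram(a,bins=np.arange(-180,181,4)); 
    # circular mean mod 60, median-refined per spoke
    ph=np.rad2deg(np.angle(np.exp(1j*np.deg2rad(a*6)).mean()))/6
    out=[]
    for j in range(-3,3):
        ce=ph+60*j; dd=(a-ce+180)%360-180; kk=abs(dd)<12
        out.append((round(float(ce+np.median(dd[kk])),1) if kk.sum()>20 else None,int(kk.sum())))
    print('phase mod60',round(ph,2),out)
E
python3 -c "
from h import *
c=cams.calibration('scene')
np.savez('pics/s0.npz',im=cv2.imread('pics/scene0.png'),d=np.load('pics/scene0.npy'));spokes(0)
st();look(5);spokes(5)"
```

```text
phase mod60 -12.73 [(-195.2, 165), (-133.6, 181), (-73.2, 238), (-11.3, 273), (48.0, 313), (107.3, 287)]
t 4.55 tcpT [  4.6 -42.3 101.9] tip h 79.9 F_T [ 0.4  -0.38 -0.22] gap 0.0004070098686068086
tool in T
 [[ 0.     0.004  1.   ]
 [-1.    -0.004  0.   ]
 [ 0.004 -1.     0.004]]
phase mod60 -25.57 [(-207.2, 179), (-145.6, 156), (-85.6, 217), (-23.3, 272), (35.4, 268), (95.5, 302)]
```

View pics/scene5.png

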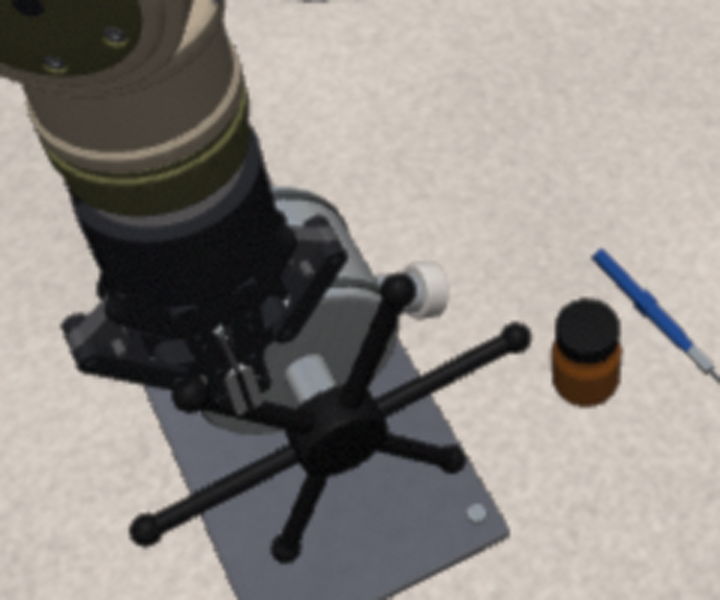

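Spokes are now at +35/−25 and the cap is at (428,290). Lift, go back over, lower for stroke 2.

{"method": "drive_tool", "body": {"plan": "-1 -4 30 0 0 0 0"}}

```text
clock: 4.72
tcp_pos: [0.6431, -0.0976, 0.2355]
orientation: [0.566, -0.564, 0.421, -0.43]
wrist_force: [1.0, 0.9, 6.0]
finger_gap: 0.0
```

I got the sign wrong there: the hand went down 26 mm instead of up. Checking what it did before going on.

```bash
python3 -c "
from h import *
st();look(6);spokes(6)"
```

```text
t 4.72 tcpT [  6.9 -39.5  75.5] tip h 53.5 F_T [1.18 0.61 6.04] gap 4.7080785966970045e-05
tool in T
 [[ 0.     0.011  1.   ]
 [-1.    -0.009  0.   ]
 [ 0.009 -1.     0.011]]
phase mod60 -16.91 [(-198.7, 158), (-137.1, 160), (-76.7, 228), (-14.8, 250), (44.6, 192), (104.0, 289)]
```

View pics/scene6.png

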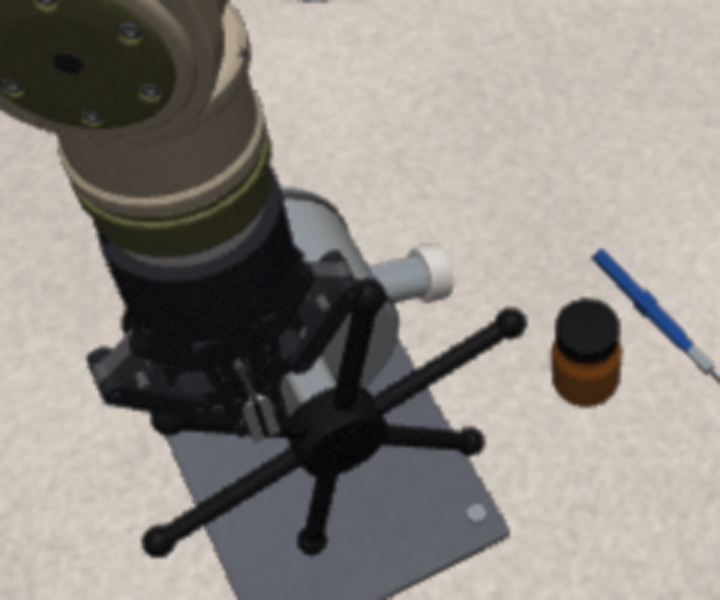

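No harm: the fingertip only pushed the spoke further forward (+45/−15), the neck is rising on the +y side, and the hand is clear of the drum. Now lifting (negative y).

{"method": "drive_tool", "body": {"plan": "-1 0 -25 0 0 0 0; -1 0 -30 -2 0 0 0; -1 0 -30 0 0 0 0; -1 0 0 0 0 0 0"}}

```text
clock: 5.28
tcp_pos: [0.6371, -0.0964, 0.3169]
orientation: [-0.564, 0.566, -0.423, 0.426]
wrist_force: [0.4, 0.5, -0.7]
finger_gap: 0.0005
```

```bash
python3 -c "
from h import *
st();look(7);spokes(7)"
```

```text
t 5.28 tcpT [  1.5 -36.8 156.9] tip h 134.9 F_T [ 0.51  0.35 -0.71] gap 0.0004591741554761809
tool in T
 [[ 0.002 -0.     1.   ]
 [-1.    -0.006  0.002]
 [ 0.006 -1.    -0.   ]]
phase mod60 -13.04 [(-195.6, 151), (-133.9, 164), (-73.6, 227), (-11.6, 269), (47.6, 307), (107.2, 280)]
```

{"method": "drive_tool", "body": {"plan": "-1 -35 -3 3 0 0 0; -1 -35 0 0 0 0 0; -1 -31 0 0 0 0 0; -1 0 0 0 0 0 0"}}

```text
clock: 5.82
tcp_pos: [0.6093, 0.0034, 0.3123]
orientation: [-0.562, 0.568, -0.427, 0.424]
wrist_force: [0.2, 0.9, -0.1]
finger_gap: 0.0003
```

```bash
python3 -c "
from h import *
st()"
```

```text
t 5.83 tcpT [  2.3  66.8 152.3] tip h 130.3 F_T [ 0.46  0.83 -0.06] gap 0.00031177929854610536
tool in T
 [[ 0.001 -0.009  1.   ]
 [-1.    -0.003  0.001]
 [ 0.003 -1.    -0.009]]
```

Down 46 mm (positive y), then push to y ≈ −38.

{"method": "drive_tool", "body": {"plan": "-1 0 20 2 0.4 0 0; -1 0 20 0 0 0 0; -1 0 6 0 0 0 0; -1 15 0 0 0 0 0; -1 15 0 0 0 0 0"}}

```text
clock: 6.45
tcp_pos: [0.6195, -0.0279, 0.2632]
orientation: [-0.563, 0.567, -0.425, 0.425]
wrist_force: [-0.6, 3.5, 3.0]
finger_gap: 0.0001
```

```bash
python3 -c "
from h import *
st()"
```

```text
t 6.45 tcpT [  3.5  34.  103.2] tip h 81.2 F_T [0.4  3.55 2.99] gap 0.00010199627659913522
tool in T
 [[ 0.002 -0.005  1.   ]
 [-1.    -0.003  0.002]
 [ 0.003 -1.    -0.005]]
```

{"method": "drive_tool", "body": {"plan": "-1 14 -3 0 0 0 0; -1 14 -1 0 0 0 0; -1 14 0 0 0 0 0; -1 14 0 0 0 0 0; -1 10 0 0 0 0 0; -1 6 0 0 0 0 0; -1 0 0 0 0 0 0"}}

```text
clock: 7.32
tcp_pos: [0.6407, -0.1038, 0.267]
orientation: [-0.563, 0.566, -0.427, 0.425]
wrist_force: [0.0, 0.3, -0.7]
finger_gap: -0.0
```

```bash
python3 -c "
from h import *
st();look(8);spokes(8)"
```

```text
t 7.33 tcpT [  2.9 -44.8 107. ] tip h 85.0 F_T [ 0.1   0.27 -0.69] gap -2.8570093410838312e-05
tool in T
 [[-0.001 -0.006  1.   ]
 [-1.    -0.001 -0.001]
 [ 0.001 -1.    -0.006]]
phase mod60 -25.07 [(-206.9, 175), (-145.2, 152), (-85.2, 219), (-22.9, 264), (35.8, 328), (95.9, 307)]
```

View pics/scene8.png

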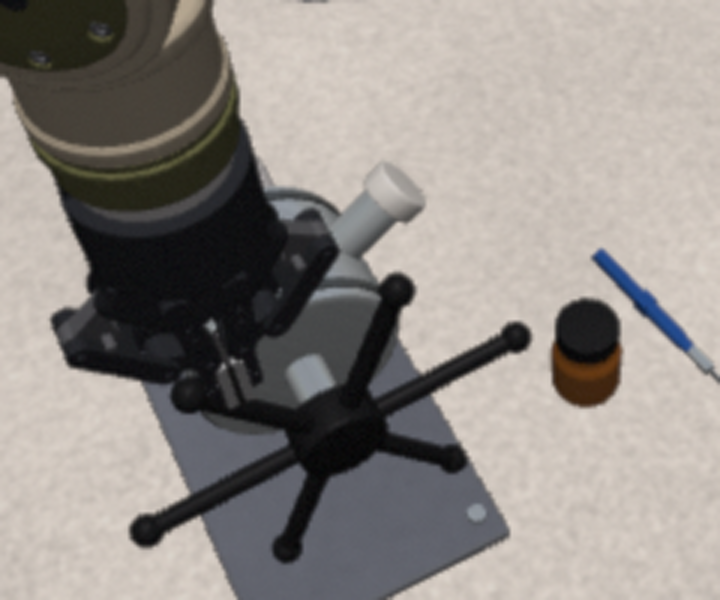

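Neck at about −55° with the cap at (395,190); everything else unchanged. Lift and return for the last stroke.

{"method": "drive_tool", "body": {"plan": "-1 -3 -25 0 0 0 0; -1 -3 -25 0 0 0 0; -1 -38 -3 2 0 0 0; -1 -38 0 0 0 0 0; -1 -36 0 0 0 0 0; -1 -3 0 0 0 0 0; -1 0 0 0 0 0 0"}}

```text
clock: 8.25
tcp_pos: [0.6121, 0.0138, 0.326]
orientation: [-0.563, 0.566, -0.421, 0.431]
wrist_force: [-0.4, 0.8, -1.0]
finger_gap: 0.0003
```

```bash
python3 -c "
from h import *
st();look(9);spokes(9)"
```

```text
t 8.25 tcpT [  7.8  76.  166. ] tip h 144.0 F_T [-0.19  0.92 -1.01] gap 0.0002923525658823355
tool in T
 [[-0.001  0.004  1.   ]
 [-1.    -0.014 -0.001]
 [ 0.014 -1.     0.004]]
phase mod60 -24.43 [(-206.9, 178), (-145.5, 158), (-85.3, 221), (-22.9, 266), (36.2, 313), (96.0, 308)]
```

{"method": "drive_tool", "body": {"plan": "-1 0 25 -3 0 0 0; -1 0 25 0 0 0 0; -1 0 8 0 0 0 0; -1 15 0 0 0 0 0; -1 15 0 0 0 0 0"}}

```text
clock: 8.93
tcp_pos: [0.6209, -0.0212, 0.2698]
orientation: [-0.563, 0.564, -0.42, 0.433]
wrist_force: [0.4, 2.6, 2.6]
finger_gap: 0.0
```

```bash
python3 -c "
from h import *
st()"
```

```text
t 8.93 tcpT [  6.7  40.  109.8] tip h 87.8 F_T [1.12 2.34 2.64] gap 2.280806808830057e-05
tool in T
 [[-0.005  0.01   1.   ]
 [-1.    -0.016 -0.004]
 [ 0.016 -1.     0.01 ]]
```

{"method": "drive_tool", "body": {"plan": "-1 14 1 -2 0 0 0.5; -1 14 1 0 0 0 0; -1 14 0 0 0 0 0; -1 14 0 0 0 0 0; -1 6 0 0 0 0 0; -1 0 0 0 0 0 0"}}

```text
clock: 9.68
tcp_pos: [0.6369, -0.0884, 0.2677]
orientation: [0.564, -0.562, 0.424, -0.431]
wrist_force: [0.6, 1.2, -0.1]
finger_gap: 0.0005
```

```bash
python3 -c "
from h import *
st();look(10);spokes(10)"
```

```text
t 9.68 tcpT [  3.5 -29.  107.7] tip h 85.7 F_T [ 0.93  0.98 -0.14] gap 0.00047142461859084333
tool in T
 [[-0.008  0.009  1.   ]
 [-1.    -0.006 -0.008]
 [ 0.005 -1.     0.009]]
phase mod60 26.3 [(-153.8, 143), (-94.1, 211), (-31.6, 249), (27.1, 318), (87.6, 308), (145.0, 200)]
```

View pics/scene10.png

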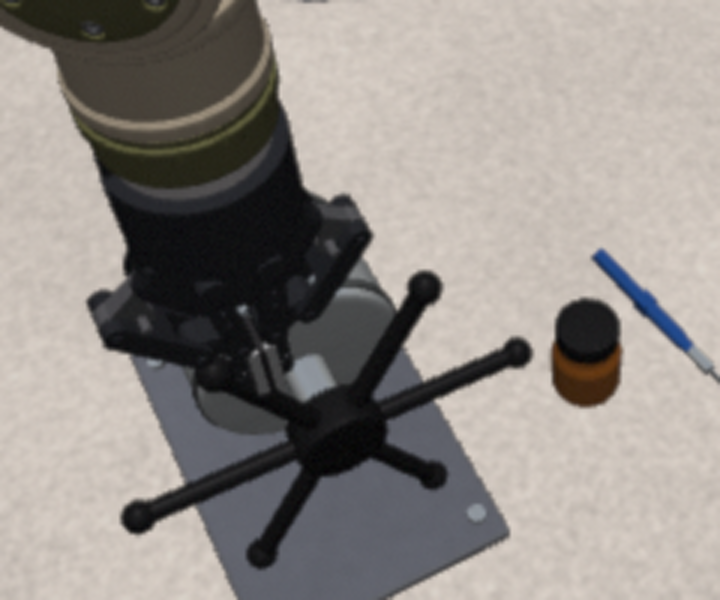

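{"method": "drive_tool", "body": {"plan": "-1 3 0 0 0 0 0; -1 2.5 0 0 0 0 0; -1 0 0 0 0 0 0"}}

```text
clock: 10.1
tcp_pos: [0.6378, -0.0923, 0.2676]
orientation: [0.565, -0.562, 0.424, -0.43]
wrist_force: [0.2, 0.2, -1.0]
finger_gap: 0.0001
```

```bash
python3 -c "
from h import *
st();look(11);spokes(11)"
```

```text
t 10.1 tcpT [  3.3 -33.  107.6] tip h 85.6 F_T [ 0.25  0.12 -0.99] gap 5.500713091549366e-05
tool in T
 [[-0.006  0.008  1.   ]
 [-1.    -0.005 -0.006]
 [ 0.005 -1.     0.008]]
phase mod60 28.66 [(-151.5, 141), (-91.6, 211), (-29.3, 255), (29.6, 320), (90.0, 305), (147.2, 198)]
```

{"method": "drive_tool", "body": {"plan": "-1 -2 -25 0 0 0 0; -1 0 -30 0 0 0 0; -1 0 -30 0 0 0 0; -1 50 0 0 0 0 0; -1 50 0 0 0 0 0; -1 50 0 0 0 0 0; -1 50 0 0 0 0 0; -1 0 0 0 0 0 0"}}

```text
clock: 11.15
tcp_pos: [0.6949, -0.2925, 0.3625]
orientation: [-0.563, 0.564, -0.417, 0.437]
wrist_force: [0.7, 0.6, -0.9]
finger_gap: 0.0001
```

```bash
python3 -c "
from h import *
st();look(12);spokes(12)
im,d=cams.read_camera('top');cv2.imwrite('pics/top12.png',im[:,:,::-1]);np.save('pics/top12.npy',d)
cv2.imwrite('pics/top12z.png',cv2.resize(im[140:340,300:500,::-1],None,fx=3,fy=3,interpolation=2))"
```

```text
t 11.15 tcpT [   3.  -241.2  202.5] tip h 180.5 F_T [ 0.87  0.33 -0.9 ] gap 8.291491580491328e-05
tool in T
 [[-0.005  0.016  1.   ]
 [-1.    -0.023 -0.005]
 [ 0.023 -1.     0.016]]
phase mod60 29.34 [(-151.4, 158), (-91.6, 218), (-29.3, 258), (29.8, 299), (89.9, 312), (147.3, 205)]
```

View pics/scene12.png

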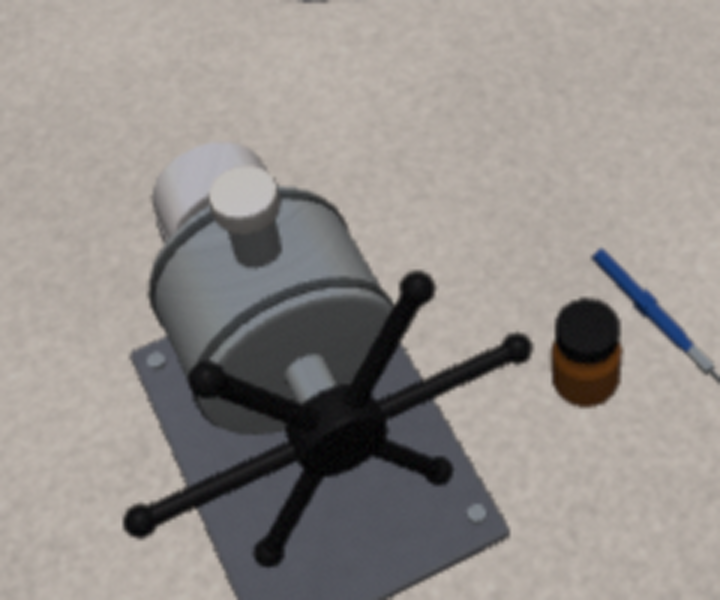

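View pics/top12z.png

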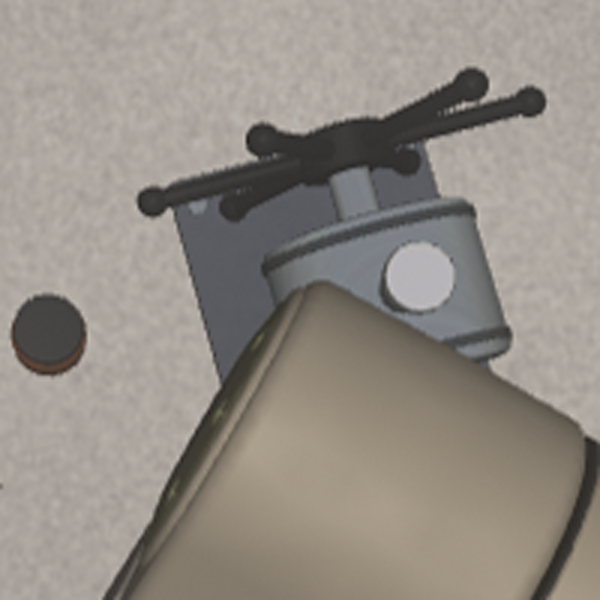

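Neck looks upright and the hand is off to the side. Now a finer check: sphere fits to the ball ends (height differences of opposite balls) and a plane fit to the cap's top.

```bash
cat > fine.py <<'E'
from h import *
from scipy.optimize import least_squares
def fine(k):
    z=np.load(f'pics/s{k}.npz');im,d=z['im'],z['d'];c=cams.calibration('scene');o=-c['R'].T@c['t']
    m=im.max(2)<60
    P,u,v=pts('s',im,d,m,c);t=toT(P);C={}
    for a in(-150,-90,-30,30,90,150):
        q=np.deg2rad(a-1);cen=np.array([0,-np.sin(q),np.cos(q)])*.111;cen[0]=0
        for _ in range(4):
            g=np.linalg.norm(t-cen,axis=1)<.014
            f=least_squares(lambda x:np.linalg.norm(t[g]-x,axis=1)-.009,cen+np.array([-.003,0,-.003]),loss='soft_l1',f_scale=.001);cen=f.x
        # image check: centroid of dark blob ring -> ray meets plane x=0
        C[a]=cen;print(a,g.sum(),(cen*1e3).round(1))
    # ray intersection by image circle
    for a in(-150,-90,-30):
        dv=C[a+180]-C[a]; ang=np.rad2deg(np.arctan2(-dv[1],dv[2])); print('pair',a,'len',np.linalg.norm(dv).round(4),'dev',round(ang-(a+180),2))
    print('hub',(np.mean(list(C.values()),0)*1e3).round(1))
    w=(im.min(2)>150); 
    P,u,v=pts('s',im,d,w,c);t=toT(P);g=(t[:,2]>.095)&(t[:,2]<.125)&(abs(t[:,0]+.09)<.04)&(abs(t[:,1])<.05)
    t=t[g];g=t[:,2]>np.percentile(t[:,2],95)-.006;t=t[g];mu=t.mean(0);n=np.linalg.svd(t-mu)[2][2];n*=np.sign(n[2])
    print('cap',len(t),(mu*1e3).round(1),(t.min(0)*1e3).round(1),(t.max(0)*1e3).round(1),'normal q',np.rad2deg(np.arctan2(-n[1],n[2])).round(2),n.round(3))
if __name__=='__main__':
    import sys;fine(sys.argv[1])
E
python3 fine.py 12
python3 - <<'E'
from h import *
# top view cap centre by colour + ray at z=.27, and scene
ct=cams.calibration('top');im=cv2.imread('pics/top12.png')
m=(im.min(2)>165).astype(np.uint8); m[:,:415]=0;m[:,470:]=0;m[:210]=0;m[250:]=0
cs,_=cv2.findContours(m,0,1);k=max(cs,key=cv2.contourArea);(e,r)=cv2.minEnclosingCircle(k);print(e,r,(toT(onz(ct,e,.27))*1e3).round(1))
M=cv2.moments(k);print((toT(onz(ct,(M['m10']/M['m00'],M['m01']/M['m00']),.27))*1e3).round(1))
E
```

```text
-150 68 [ -2.   48.3 -92.1]
-90 86 [ -2.1 107.1  -2.4]
-30 117 [-1.1 54.  93.7]
30 151 [ -1.1 -55.5  95.7]
90 113 [  -1.6 -111.5    1.7]
150 85 [  6.5 -60.7 -84.1]
pair -150 len 0.2146 dev -1.06
pair -90 len 0.2186 dev -1.06
pair -30 len 0.2117 dev -2.82
hub [-0.2 -3.   2.1]
cap 294 [-91.   -0.6 109. ] [-108.8  -16.8  106.4] [-74.4  15.7 111.7] normal q -1.8 [-0.012  0.031  0.999]
(439.6428527832031, 231.5) 10.932642936706543 [-90.8  -1.3 110. ]
[-91.   -1.2 110. ]
```

```bash
python3 - <<'E'
from h import *
a=cv2.imread('pics/scene0.png').astype(int);look(13);b=np.load('pics/s13.npz')['im'].astype(int)
for n,(x0,y0,x1,y1) in dict(bowl=(85,340,170,425),jar=(318,245,352,290),knife=(330,225,392,290)).items():
    D=abs(a-b).max(2)[y0:y1,x0:x1];print(n,D.mean().round(1),(D>40).sum())
cv2.imwrite('pics/full13.png',b)
st();spokes(13);print(abs(monitor.get_state()['qvel']).max())
E
```

```text
bowl 2.0 0
jar 1.9 0
knife 1.7 0
t 11.3 tcpT [   3.5 -235.7  207. ] tip h 185.0 F_T [-0.16  0.43  0.52] gap 0.00012162126772440331
tool in T
 [[-0.     0.019  1.   ]
 [-1.    -0.024  0.   ]
 [ 0.024 -1.     0.019]]
phase mod60 29.33 [(-151.6, 154), (-91.6, 221), (-29.3, 261), (29.8, 301), (89.8, 315), (147.2, 203)]
0.03871632564798127[ WARN:0@1.290] global loadsave.cpp:1063 imwrite_ Unsupported depth image for selected encoder is fallbacked to CV_8U.
```

View pics/full13.png

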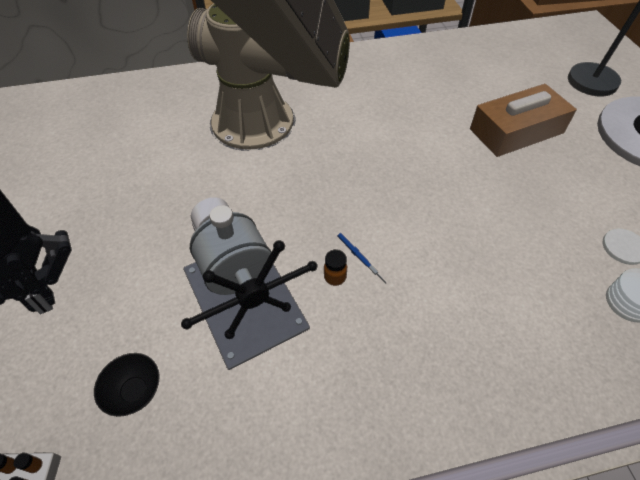

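The neck is up at (221,220), the hand is well clear at (35,280), and the bowl, jar and knife have not moved.

{"method": "drive_tool", "body": {"plan": "-1 0 0 0 0 0 0; -1 0 0 0 0 0 0; -1 0 0 0 0 0 0"}}

```text
clock: 11.68
tcp_pos: [0.6932, -0.2831, 0.3717]
orientation: [0.566, -0.565, 0.412, -0.437]
wrist_force: [0.1, 0.7, 0.0]
finger_gap: -0.0002
```

```bash
python3 -c "
from h import *
print(job.hand_in())"
```

```text
the job is handed in; nothing more can be done
None
```

I turned the tumbler's neck from about −163° to within about 1–2° of straight up, pushing three spokes in turn over the top with the shut fingertips. I handed the job in at about 11.7 s.

**One mistake:** at the end of the first stroke I got the sign of the lift wrong, and the hand went down about 26 mm instead. It only pushed the same spoke about 10° further in the right direction. The wrist force read about 6 N, and as far as the pictures and my clearance estimate show, nothing else was touched.

**Last checks:**
- **Neck angle:** the measurements do not fully agree, though most put the neck about 1° short of upright:
  - Spoke phase: 29.1–29.3° against an ideal 30°.
  - Opposite ball pairs: −1.1°, −1.1° and −2.8°. The last includes a poor sphere fit.
  - Cap: tilt −1.8°, centre within about 1.5 mm of the axis plane.
- **At rest:** two pictures after the hand left gave the same spoke angles.
- **Surroundings:** the bowl, jar and knife look unchanged from the first picture.
- **Hand:** about 0.24 m to the side of the wheel, touching nothing, with wrist force near zero.

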